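# Line up the glass dishes and hold the inspection torch on them

## Robot

A 7-joint arm with a two-finger parallel gripper is mounted at the origin on the work surface. World frame = base frame: x ahead of the robot, y to its left, z up, the work surface at z = 0. Lengths are in mm, angles in rad, forces in N, time in s.
With the tool pointing down it reaches from about 400 to 875 mm from the base axis. Payload 4.4 kg.
Tool frame: the origin (TCP) lies at the very end of the fingers, on their centre line; the grasp point (between the pads) lies 19 mm behind it; z points along the fingers, y is the direction in which the jaws open and shut (so a half turn about z gives the same grasp; the last joint's range is limited). The gripper opens to 85 mm and grips with 20 to 120 N. Pads are 22 mm wide; open, the fingers measure 114 mm over their backs; the gripper's body (76 mm by 85 mm) begins 54 mm behind the grasp point. The pads swing forward as they close: fully open they stand 13 mm farther back than shut.
Start: joints at [1.137, 0.628, 0.038, 1.517, -0.027, 0.996, -0.02], TCP at [233.744, -606.532, 231.313] pointing down, gripper open.
Joint ranges: [-3.06, 3.06], [-0.37, 2.12], [-1.25, 1.32], [0.18, 2.47], [-1.1, 4.24], [0.23, 1.98], [-2.94, 2.94]. Speed limits (rad/s): [2.57, 2.57, 3.14, 3.14, 3.14, 3.14, 3.14].

## Interface

Orientations are given as [roll, pitch, yaw] about the fixed x, y, z axes, in that order (R = Rz(yaw) Ry(pitch) Rx(roll)).
In Python, from cell import ctrl gives the robot as it stands. The module is installed in compiled form; this text tells all that it offers.
- The arm moves only by the shell command python3 -m jog 'ROWS'. ROWS is text: rows parted by semicolons, each of 7 numbers parted by spaces: the shift along the tool's x, y, z in mm, then the turn, a rotation vector about the tool's x, y, z in degrees, then the opening, from -1 (shut) to 1 (fully open). In form: x y z wx wy wz claw; .... A call has 1 to 8 rows; each row is the pose to reach, as a shift and turn from the pose commanded when the call began, along the tool's axes at that moment; what a row does not reach only later rows make up. A row lasts 1/8 s, in which the tool goes at most 62.5 mm and 10.7 degrees, less where a joint would pass 70% of its speed; a pose out of reach is approached as far as the arm can. A call with a gripper value outside its range is refused whole. The fingers move at their own pace and stop on an object; the grip force is fixed at half the most. Time passes only in rows, so rows that repeat a pose let the fingers close. It gives the time, the measured TCP pose, the force and the opening at its end, in the units of the state.
- ctrl.read_state(): the state, without advancing time (a new reading comes with each control period).
- ctrl.get_image(name): name is "scene" or "top" or "wrist"; returns a dict with "image" (480x640x3 uint8, red, green, blue), "z_map" (480x640 float32, mm along the optical axis (not along the pixel's ray), 0 where there is no reading), "vertical_fov" (degrees; the focal length in pixels is half the picture's height over the tangent of half this angle, whatever the lens; pixels are square), "cx", "cy" (the principal point, pixels), "k1" (the pictures are not rectified: a ray, as slopes to the right and down, at radius r is drawn at 1 + k1 r^2 times it, then the intrinsics apply), "extrinsics" (4x4, takes a point from world to camera coordinates); the wrist camera has in their place "hand_eye" (4x4, takes a point from camera to tool coordinates, whose origin is the TCP and whose axes are the flange's). Camera axes: x right, y down, z forward; pixel columns grow to the right and rows downward; lengths in mm; the calibration is good to about 2 mm. A picture is of the moment at which its call begins: read the wrist's pose just before it.
- ctrl.finish_job(): hands the job in, once; it reports no verdict.
The state is a dict: "clock": time; "qpos": joint angles; "qd": joint speeds; "tau": joint torques, N m; "eef_pos": TCP position; "tool_rot": TCP orientation; "force": force on the tool from outside, world axes, zero at the start; "torque": the same for the moment, N m; "width": finger opening in mm.
Only numpy, scipy, OpenCV 4.12 (cv2) and the standard library are available. Lean on these libraries where they do the work, as an engineer would, in place of code of your own. Each camera call takes 0.05 s, during which the arm holds its last target.

## Task

Slide the three glass tealight dishes along the counter, without lifting them, so that they stand in an even row, one centred on each card spot of the felt runner. Then draw the torch up out of its charging cup, tip it over to a slant of about 45 degrees and, with its lens roughly 15 cm above the counter, point it at the middle dish to check the glass for chips. Finish still holding the torch there, and leave the mug, the tumbler and the tall glass alone.

Things in the scene. Friction and masses are not known exactly. Their poses are not given: they have to be found in the camera images.
- dish_a_center (a point): One of three identical thick amber glass tealight dishes, round, 64 mm across, 28 mm tall, 180 g, with a 46 mm wide well 16 mm deep in its top. This point is its centre, 14 mm above its underside. It stands flat and may be any of the three in the row.
- dish_b_center (a point): One of three identical thick amber glass tealight dishes, round, 64 mm across, 28 mm tall, 180 g, with a 46 mm wide well 16 mm deep in its top. This point is its centre, 14 mm above its underside. It stands flat and may be any of the three in the row.
- dish_c_center (a point): One of three identical thick amber glass tealight dishes, round, 64 mm across, 28 mm tall, 180 g, with a 46 mm wide well 16 mm deep in its top. This point is its centre, 14 mm above its underside. It stands flat and may be any of the three in the row.
- spot_left (a point): The left-hand (seen from the robot) of three round white card spots, each 80 mm across, in a line 110 mm apart on a flat grey felt runner (330 x 90 mm, under 2 mm thick, things slide over it freely and stand as if on the bare counter). This point is the centre of the spot, at counter height. Its y axis runs along the row towards the left spot.
- spot_middle (a point): The middle (seen from the robot) of three round white card spots, each 80 mm across, in a line 110 mm apart on a flat grey felt runner (330 x 90 mm, under 2 mm thick, things slide over it freely and stand as if on the bare counter). This point is the centre of the spot, at counter height. Its y axis runs along the row towards the left spot.
- spot_right (a point): The right-hand (seen from the robot) of three round white card spots, each 80 mm across, in a line 110 mm apart on a flat grey felt runner (330 x 90 mm, under 2 mm thick, things slide over it freely and stand as if on the bare counter). This point is the centre of the spot, at counter height. Its y axis runs along the row towards the left spot.
- torch_center (a point): Round aluminium pocket torch, 170 mm long, about 160 g. It stands lens down in the charging cup. The lens head is 40 mm across over the first 30 mm, tapering by 42 mm to a plain round handle 30 mm across up to the tail. This point is its centre, on the axis, 85 mm from the lens and from the tail. Its z axis runs along the torch from lens to tail; the light shines along -z. The tail is 182 mm above the counter at the start.
- torch_lens (a point): Centre of the torch's lens, at its lower end on the axis; axes as for the torch's centre (z from lens to tail).
- cup_mouth (a point): Black charging cup fixed to the counter, 64 mm across (foot 90 mm), 65 mm tall, with a plain round bore 50 mm wide whose floor is 12 mm above the counter; open at the top, so the torch (5 mm of play all round) lifts straight out after 53 mm. This point is the centre of the mouth, 65 mm above the counter. It may stand to the left or to the right.
- mug_center (a point): White mug, 80 mm across, 90 mm tall, with a handle at the side; bystander. This point is its centre, 45 mm up.
- tumbler_center (a point): Amber glass tumbler, 72 mm across the rim, 85 mm tall; bystander beyond the row. This point is its centre, half-way up.
- tall_glass_center (a point): Clear tall glass, 68 mm across the rim, 120 mm tall; bystander beyond the row. This point is its centre, half-way up.
There are look-alikes about, which are no part of the job. Of the things like the part that bears torch_center, leave any that is pink or yellow; of the rest the larger one is meant.

How it is judged (in metres and radians):
On the way, in this order (a step that is already met when the one before it is completed fails the run):
1. the three dishes stand one on each card spot, centred within 12 mm (horizontal distance between any of dish_a_center, dish_b_center, dish_c_center and spot_left below 0.012 m and horizontal distance between any of dish_a_center, dish_b_center, dish_c_center and spot_middle below 0.012 m and horizontal distance between any of dish_a_center, dish_b_center, dish_c_center and spot_right below 0.012 m), for 0.2 s.
2. the torch is drawn clear of its charging cup (z of torch_lens in the frame of cup_mouth above 0.005 m), for 0.1 s.
At the end, for the whole second after the job is handed in: A dish within 14 mm of each spot's centre (12 mm when the row is completed); the torch held still by the fingers, touching nothing else, lens 10 to 22 cm above the counter, axis 30 to 60 degrees from vertical, tail up, passing the middle spot's centre within 40 mm in each cross direction (horizontal distance between any of dish_a_center, dish_b_center, dish_c_center and spot_left below 0.014 m and horizontal distance between any of dish_a_center, dish_b_center, dish_c_center and spot_middle below 0.014 m and horizontal distance between any of dish_a_center, dish_b_center, dish_c_center and spot_right below 0.014 m and height (world z) of torch_lens between 0.1 and 0.22 m and angle between torch_center's own z axis and vertical between 0.52 and 1.05 rad and x of spot_middle in the frame of torch_lens between -0.04 and 0.04 m and y of spot_middle in the frame of torch_lens between -0.04 and 0.04 m and linear speed of torch below 0.03 m/s and contact force between the fingers and torch above 2 N and contact force between torch and cup below 0.1 N and contact force between torch and dish_a below 0.1 N and contact force between torch and dish_b below 0.1 N and contact force between torch and dish_c below 0.1 N and contact force between torch and mug below 0.1 N and contact force between torch and tumbler below 0.1 N and contact force between torch and tall_glass below 0.1 N); the arm keeps its last pose, push and grip.
It fails at once if a dish is lifted off the counter (more than 12 mm) or tipped over (height (world z) of any of dish_a_center, dish_b_center, dish_c_center above 0.026 m or angle between any of dish_a_center, dish_b_center, dish_c_center's own z axis and vertical above 0.5 rad).
It fails at once if the mug, the tumbler or the tall glass is moved by more than 30 mm (distance of any of mug_center, tumbler_center, tall_glass_center from where it was at the start of the episode above 0.03 m).
It also fails if it takes over 72 s, if anything falls off the work surface, if the arm or the gripper's body presses on something with over 40 N, if the wrist force passes 120 N, or if a joint passes its speed limit or range.

## Working session

There is one attempt and no reset: what is moved stays moved. The work goes in short steps, Python scripts to look and compute and a shell command to move; the robot and the scene stay as the last step left them, time stands still between calls to the robot, and variables do not carry over. Pictures are saved under pics/ and viewed, and the job is handed in when it is done.

```bash
mkdir -p pics
cat > h.py <<'E'
import numpy as np, cv2
from cell import ctrl
from scipy.spatial.transform import Rotation as R
def K(d):
    f=240/np.tan(np.radians(d["vertical_fov"])/2)
    return f
def tool():
    s=ctrl.read_state(); T=np.eye(4); T[:3,:3]=R.from_euler('xyz',s["tool_rot"]).as_matrix(); T[:3,3]=s["eef_pos"]; return T
def cam2w(d,T=None):
    return np.linalg.inv(d["extrinsics"]) if "extrinsics" in d else T@d["hand_eye"]
def ray(d,C,uv):
    f=K(d); uv=np.atleast_2d(uv).astype(float)
    M=np.array([[f,0,d["cx"]],[0,f,d["cy"]],[0,0,1]])
    p=cv2.undistortPoints(uv.reshape(-1,1,2),M,np.array([d["k1"],0,0,0.])).reshape(-1,2)
    D=np.c_[p,np.ones(len(p))]@C[:3,:3].T
    return C[:3,3],D
def onplane(d,C,uv,z):
    o,D=ray(d,C,uv); t=(z-o[2])/D[:,2]; return o+t[:,None]*D
def bydepth(d,C,uv):
    o,D=ray(d,C,uv); uv=np.atleast_2d(uv).astype(int)
    return o+d["z_map"][uv[:,1],uv[:,0]][:,None]*D
def proj(d,C,P):
    W=np.linalg.inv(C); P=np.atleast_2d(P)@W[:3,:3].T+W[:3,3]; x=P[:,:2]/P[:,2:]
    r2=(x**2).sum(1,keepdims=True); return x*(1+d["k1"]*r2)*K(d)+[d["cx"],d["cy"]]
def save(n,im): cv2.imwrite(f"pics/{n}.png",im[...,::-1])
E
python3 - <<'E'
from h import *
import pickle
print(ctrl.read_state())
for n in ["scene","top","wrist"]:
    T=tool();d=ctrl.get_image(n);d["T"]=T
    save(n+"0",d["image"]);pickle.dump(d,open(n+"0.pkl","wb"))
    print(n,{k:v for k,v in d.items() if k not in("image","z_map")})
E
```

```text
{'clock': 0.0, 'qpos': array([ 1.13722799,  0.62936086,  0.03844931,  1.51834525, -0.02699139,
        0.9962928 , -0.02001245]), 'qd': array([ 2.16896349e-04, -3.33793518e-04,  5.46861823e-05,  3.06311442e-04,
       -3.02703768e-04,  4.53257702e-04, -1.34524917e-05]), 'tau': array([-9.12965952e-04, -5.63407195e+01,  1.22581366e+00, -1.93451107e+01,
        1.11070729e-02,  1.03710510e-02,  5.90374512e-06]), 'eef_pos': array([ 233.4980357 , -605.95645425,  230.38694578]), 'tool_rot': array([-3.13970499e+00,  3.67828821e-05,  3.67755176e-01]), 'force': array([ 0.59261481,  0.65197442, -0.38633554]), 'torque': array([0.00373369, 0.00344704, 0.02890971]), 'width': 85.04363140137421}
scene {'vertical_fov': 46.58633280121401, 'cx': 321.99625077927453, 'cy': 237.8639696486658, 'k1': 0.06080720268164533, 'extrinsics': array([[-6.86632223e-01,  7.26959296e-01, -8.14688032e-03,
         3.89388774e+02],
       [ 5.24064544e-01,  4.87163830e-01, -6.98589834e-01,
        -2.74356399e+02],
       [-5.03877509e-01, -4.83943782e-01, -7.15475975e-01,
         1.45519102e+03],
       [ 0.00000000e+
[... 1356 characters left out ...]
'hand_eye': array([[-1.11046464e-03, -9.58639550e-01, -2.84620764e-01,
         7.23225395e+01],
       [ 9.99999119e-01, -8.57402459e-04, -1.01371296e-03,
        -5.06177373e-01],
       [ 7.27750790e-04, -2.84621638e-01,  9.58639658e-01,
        -1.42113196e+02],
       [ 0.00000000e+00,  0.00000000e+00,  0.00000000e+00,
         1.00000000e+00]]), 'T': array([[ 9.33113907e-01,  3.59580359e-01, -6.33599240e-04,
         2.33534645e+02],
       [ 3.59580917e-01, -9.33112529e-01,  1.60391610e-03,
        -6.05982919e+02],
       [-1.44826612e-05, -1.72446662e-03, -9.99998513e-01,
         2.30482309e+02],
       [ 0.00000000e+00,  0.00000000e+00,  0.00000000e+00,
         1.00000000e+00]])}
```

View pics/scene0.png

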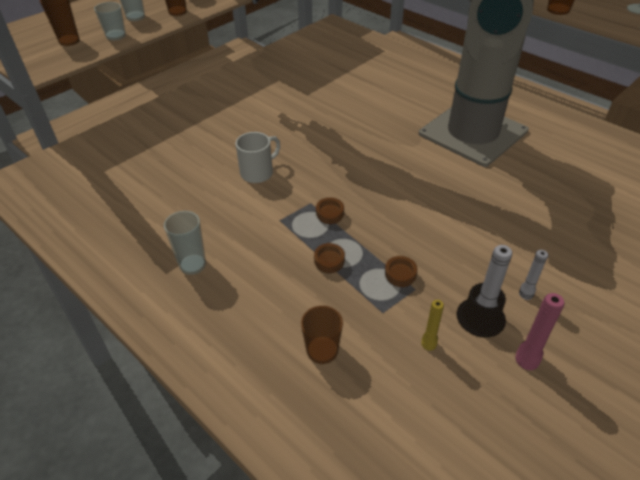

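View pics/top0.png

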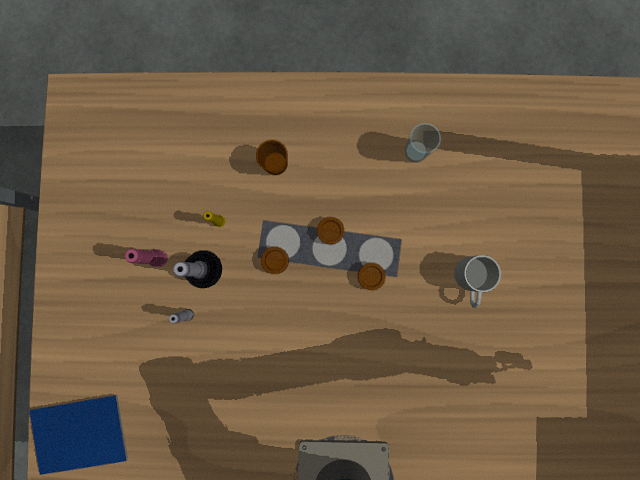

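The top view shows felt with three card spots at about (283,240), (329,249) and (376,254). The dishes are at (275,260), (330,230) and (371,276). 

The torch candidates are:
- silver in the cup, tail (180,269)
- pink (146,257)
- yellow (214,218)
- small silver (182,317)

The large silver one in the black cup fits: it isn't pink or yellow, and it's the larger of the rest. I'll enlarge that area to confirm, and measure at the same time.

Run:
```python
from h import *
import pickle
d=pickle.load(open("top0.pkl","rb"));C=cam2w(d);im=d["image"]
s=pickle.load(open("scene0.pkl","rb"));CS=cam2w(s)
a=cv2.resize(im[190:340,80:240],None,fx=2.4,fy=2.4,interpolation=2);b=cv2.resize(s["image"][230:380,410:570],None,fx=2.4,fy=2.4,interpolation=2)
save("crop_torch",np.hstack([a,b]))
save("crop_row",cv2.resize(im[205:290,250:410],None,fx=5,fy=5,interpolation=2))
hsv=cv2.cvtColor(im,cv2.COLOR_RGB2HSV)
# dishes: amber
m=((hsv[...,0]<14)&(hsv[...,1]>190)).astype(np.uint8)
n,l,st,ce=cv2.connectedComponentsWithStats(m)
for i in range(1,n):
    if st[i,4]>150:
        ct,_=cv2.findContours((l==i).astype(np.uint8),0,2);(c,r)=cv2.minEnclosingCircle(ct[0])
        print("amber",st[i],c,r,onplane(d,C,c,20)[0].round(1))
```

```text
(no output)
```

View pics/crop_torch.png

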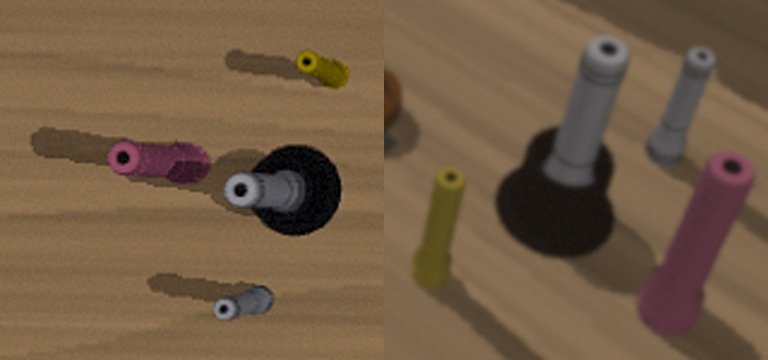

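View pics/crop_row.png

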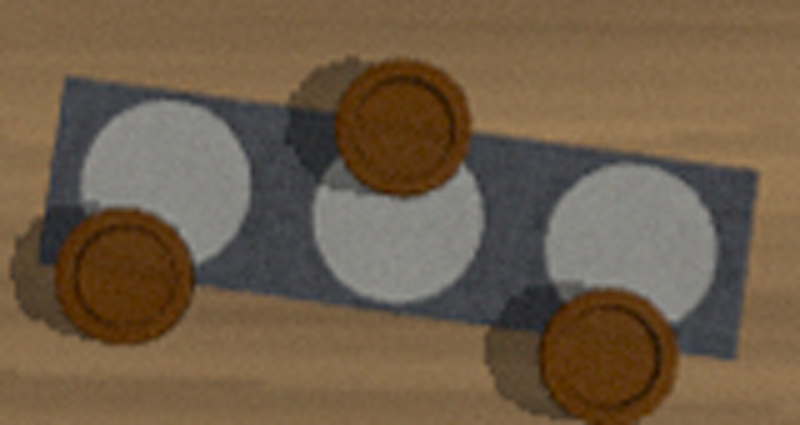

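The torch is the silver one in the black cup; the small silver one is clearly smaller. Next come precise positions.

```bash
cat > meas.py <<'E'
from h import *
def row(d,C,verbose=True):
    im=d["image"]; hsv=cv2.cvtColor(im,cv2.COLOR_RGB2HSV).astype(int)
    roi=np.zeros(im.shape[:2],bool); roi[200:300,245:425]=1
    m=((hsv[...,0]<16)&(hsv[...,1]>170)&roi)
    m=cv2.morphologyEx(m.astype(np.uint8),2,np.ones((3,3)))
    n,l,st,ce=cv2.connectedComponentsWithStats(m);dish=[]
    for i in range(1,n):
        if st[i,4]>200:
            ct,_=cv2.findContours((l==i).astype(np.uint8),0,2)
            c=max(ct,key=cv2.contourArea); h=cv2.convexHull(c); (e,ax,an)=cv2.fitEllipse(h)
            P=onplane(d,C,e,24)[0]; dish.append(P); print("dish",np.round(e,1),np.round(ax,1),P.round(1))
    w=((hsv[...,1]<45)&(hsv[...,2]>105)&roi)
    w=cv2.morphologyEx(w.astype(np.uint8),2,np.ones((3,3)))
    n,l,st,ce=cv2.connectedComponentsWithStats(w);sp=[]
    for i in range(1,n):
        if st[i,4]>150:
            ct,_=cv2.findContours((l==i).astype(np.uint8),0,1)
            c=max(ct,key=cv2.contourArea)
            P=onplane(d,C,c.reshape(-1,2),1)[:,:2]
            # RANSAC fixed-radius-ish circle
            best=None;rng=np.random.default_rng(0)
            for _ in range(800):
                p=P[rng.choice(len(P),3,False)]
                A=np.c_[2*p,np.ones(3)]
                try:x=np.linalg.solve(A,(p**2).sum(1))
                except Exception:continue
                r=np.sqrt(max(0,x[2]+x[0]**2+x[1]**2))
                if abs(r-39)>4:continue
                k=abs(np.hypot(*(P-x[:2]).T)-r)<1.3
                if best is None or k.sum()>best.sum():best=k
            if best is None: continue
            p=P[best];x=np.linalg.lstsq(np.c_[2*p,np.ones(len(p))],(p**2).sum(1),rcond=None)[0]
            print("spot",x[:2].round(1),np.sqrt(x[2]+x[0]**2+x[1]**2).round(1),best.sum(),len(P));sp.append(x[:2])
    return dish,sp
E
python3 - <<'E'
from meas import *
import pickle
d=pickle.load(open("top0.pkl","rb"));C=cam2w(d);im=d["image"]
hsv=cv2.cvtColor(im,cv2.COLOR_RGB2HSV)
print(hsv[231,330],hsv[260,262],hsv[238,280],hsv[236,262],hsv[269,215],hsv[300,260])
row(d,C)
s=pickle.load(open("scene0.pkl","rb"));CS=cam2w(s)
# torch tail in crop: top view (240,190)/2.4+(80,190); scene ((605-384),50)/2.4+(410,230)
u=np.array([240,190])/2.4+[80,190]; v=np.array([605-384,50])/2.4+[410,230]
print("tail",u,v,onplane(d,C,u,182),onplane(s,CS,v,182), bydepth(d,C,u))
blk=(hsv[...,2]<45).astype(np.uint8); blk[:240]=0;blk[295:]=0;blk[:,:170]=0;blk[:,230:]=0
ct,_=cv2.findContours(blk,0,2);c=max(ct,key=cv2.contourArea);e=cv2.minEnclosingCircle(c);print("cup",e,onplane(d,C,e[0],65),onplane(d,C,e[0],0))
for n,p in dict(mug=(480,272),tumbler=(272,157),tall=(425,138),pink=(132,256),yel=(208,216),small=(173,319)).items(): print(n,onplane(d,C,p,90)[0].round(),bydepth(d,C,p)[0].round())
E
```

```text
[ 15 220  88] [ 15 255  86] [ 15   8 136] [120  28  73] [111 162  11] [ 18 117 133]
spot [557.6 147.1] 39.0 66 92
spot [530.4 -71.4] 38.8 68 93
spot [543.7  37.6] 38.6 63 92
tail [180.         269.16666667] [502.08333333 250.83333333] [[488.60449421 334.52247635 182.        ]] [[493.86421843 336.2332559  182.        ]] [[488.60570267 334.61130022 181.70452439]]
cup ((202.27777099609375, 268.5), 19.255537033081055) [[491.36567962 319.3856198   65.        ]] [[491.76480541 335.98800434   0.        ]]
mug [ 492. -288.   90.] [ 492. -314.    3.]
tumbler [739. 166.  90.] [759. 176.   3.]
tall [ 785. -171.   90.] [ 798. -180.   42.]
pink [516. 471.  90.] [514. 438. 170.]
yel [606. 304.  90.] [603. 297. 119.]
small [381. 374.  90.] [383. 366. 115.]
```

```bash
sed -i 's/(hsv\[...,0\]<16)&(hsv\[...,1\]>170)/(hsv[...,0]<22)\&(hsv[...,1]>165)/; s/    m=cv2.morphologyEx(m.astype(np.uint8),2/    m=cv2.morphologyEx(cv2.medianBlur(m.astype(np.uint8),5),2/' meas.py
python3 - <<'E'
from meas import *
import pickle
d=pickle.load(open("top0.pkl","rb"));C=cam2w(d)
D,S=row(d,C)
S=sorted(S,key=lambda p:p[1]);ax=(S[2]-S[0])/np.linalg.norm(S[2]-S[0]);n=np.array([ax[1],-ax[0]])
for P in D:
  for i,q in enumerate(S):
    e=P[:2]-q
    if np.linalg.norm(e)<70: print("spot",i,"dish offset along",e@ax,"ahead",e@n, "dist",np.linalg.norm(e))
print(np.degrees(np.arctan2(-ax[0],ax[1])))
E
```

```text
dish [330.  230.1] [26.2 26.6] [584.2  36.2  24. ]
dish [274.2 260.2] [26.4 27.3] [513.3 163.6  24. ]
dish [371.1 276.3] [26.4 27.4] [479.3 -59.   24. ]
spot [557.6 147.1] 39.0 66 92
spot [530.4 -71.4] 38.8 68 93
spot [543.7  37.6] 38.6 63 92
spot 1 dish offset along 3.6098578327152495 ahead 40.37477703855319 dist 40.53583222884782
spot 2 dish offset along 10.885181382589032 ahead -46.02092954665835 dist 47.29072985343273
spot 0 dish offset along 6.0564142084799935 ahead -52.20388070482915 dist 52.554022811852484
-7.102734912432445
```

```bash
cat > go.py <<'E'
import sys
from h import *
def rel(P,yaw=None,Rt=None):
    T=tool(); s=T[:3,:3].T@(np.array(P,float)-T[:3,3])
    if Rt is None:
        Rt=R.from_euler('xyz',[np.pi,0,np.radians(yaw)]).as_matrix()
    w=R.from_matrix(T[:3,:3].T@Rt).as_rotvec(degrees=True)
    print("shift",s.round(1),"turn",w.round(1),"clock",ctrl.read_state()["clock"])
if __name__=="__main__":
    a=list(map(float,sys.argv[1:])); rel(a[:3],a[3])
E
python3 go.py 479 -59 130 -7.1
```

```text
shift [ 425.7 -422.1  101.2] turn [-0.1  0.  28.2] clock 0.15
```

```bash
python3 -m jog '45 -45 0 0 0 5 1; 90 -90 0 0 0 12 1; 130 -130 0 0 0 20 1; 170 -170 0 0 0 28.2 1; 214 -211 20 0 0 28.2 1; 255 -253 40 0 0 28.2 1; 298 -295 60 0 0 28.2 1; 340 -337 80 0 0 28.2 1'; python3 go.py 479 -59 130 -7.1
```

```text
clock: 1.15
eef_pos: [430.1, -169.4, 151.3]
tool_rot: [3.141, -0.001, -0.125]
force: [1.1, -0.5, -0.0]
width: 85.7
shift [  34.7 -115.6   21.3] turn [ 0.  -0.1 -0. ] clock 1.15
```

```bash
python3 -m jog '15 -42 10 0 0 0 1; 27 -85 21 0 0 0 1; 35 -116 21 0 0 0 1; 35 -116 21 0 0 0 1; 35 -116 21 0 0 0 1'
python3 - <<'E'
from h import *
T=tool();d=ctrl.get_image("wrist");C=cam2w(d,T);save("w1",d["image"])
print(T[:3,3],proj(d,C,[[479.3,-59,28],[530.4,-71.4,1]]))
import pickle;d["T"]=T;pickle.dump(d,open("w1.pkl","wb"))
E
```

```text
clock: 1.78
eef_pos: [478.1, -60.9, 130.7]
tool_rot: [3.141, 0.0, -0.125]
force: [-0.9, -0.4, 0.7]
width: 85.3
[478.05393738 -60.94078471 130.71573546] [[314.0418956  237.05021197]
 [323.43127695 145.88016278]]
```

View pics/w1.png

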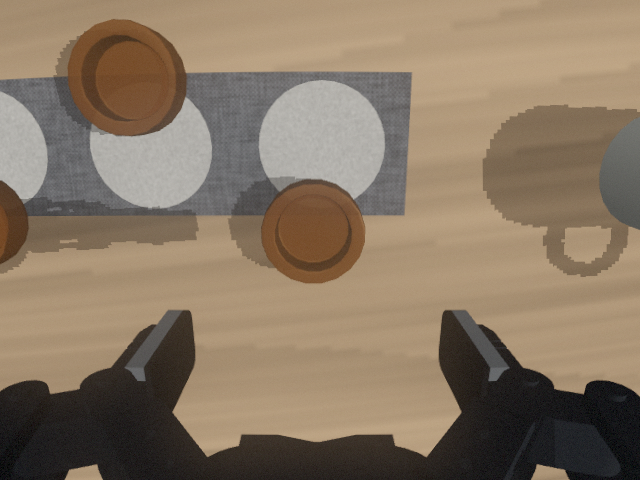

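The wrist view shows the right dish at (313,231) and the right spot at (322,144), agreeing with the predictions from the top camera to about 2-3 mm. I'll descend around the dish with the jaws aligned to the row.

```bash
python3 - <<'E'
from meas import *
import pickle
d=pickle.load(open("w1.pkl","rb"));C=cam2w(d,d["T"])
hsv=cv2.cvtColor(d["image"],cv2.COLOR_RGB2HSV).astype(int)
m=cv2.medianBlur(((hsv[...,0]<22)&(hsv[...,1]>140)).astype(np.uint8),5)
n,l,st,ce=cv2.connectedComponentsWithStats(m)
for i in range(1,n):
  if st[i,4]>800:
    ct,_=cv2.findContours((l==i).astype(np.uint8),0,2);c=max(ct,key=cv2.contourArea);e=cv2.fitEllipse(cv2.convexHull(c))
    print(st[i],np.round(e[0],1),np.round(e[1],1),onplane(d,C,e[0],24)[0].round(1))
w=cv2.medianBlur(((hsv[...,1]<25)&(hsv[...,2]>125)).astype(np.uint8),5)
n,l,st,ce=cv2.connectedComponentsWithStats(w)
for i in range(1,n):
  if st[i,4]>3000:
    ys,xs=np.where(l==i); k=ys==ys.min(); print("white",st[i],"topmost",onplane(d,C,[xs[k].mean(),ys.min()],1)[0].round(1),"x lims",onplane(d,C,[[xs.min(),ys[xs==xs.min()].mean()],[xs.max(),ys[xs==xs.max()].mean()]],1).round(1).tolist())
E
python3 go.py 480 -59 6 -7.1
```

```text
[  68   20  109  103 8032] [120.7  72.6] [106.5 109.5] [588.   37.4  24. ]
[ 262  203  102   80 6119] [311.9 238.5] [ 86.4 102.8] [477.4 -57.4  24. ]
[   0  204   28   59 1109] [-20.6 236.4] [63.4 97.2] [506.  156.5  24. ]
white [  258    80   127   119 11270] topmost [570.  -75.1   1. ] x lims [[535.6, -30.3, 1.0], [527.8, -109.7, 1.0]]
white [   0   91   48  111 3877] topmost [593.8 129.5   1. ] x lims [[567.0, 138.3, 1.0], [548.1, 109.4, 1.0]]
white [  90   98  122  111 8466] topmost [570.6   8.9   1. ] x lims [[553.4, 77.4, 1.0], [536.8, 0.0, 1.0]]
shift [  1.7  -2.7 124.8] turn [ 0.   0.  -0.1] clock 1.825
```

```bash
python3 -m jog '2 -2 50 0 0 0 1; 2 -2 95 0 0 0 1; 2 -2 120 0 0 0 1; 2 -2 127 0 0 0 1; 2 -2 127 0 0 0 1; 2 -2 127 0 0 0 1; 2 -2 127 0 0 0 0.4; 2 -2 127 0 0 0 0.4'; python3 -m jog '0 0 0 0 0 0 0.2; 0 0 0 0 0 0 0.2;0 0 0 0 0 0 0.2;0 0 0 0 0 0 0.2'
```

```text
clock: 2.82
eef_pos: [481.1, -58.9, 5.1]
tool_rot: [-3.141, -0.002, -0.124]
force: [-1.2, -0.1, 10.0]
width: 62.7
clock: 3.32
eef_pos: [481.1, -58.9, 5.1]
tool_rot: [-3.141, -0.002, -0.124]
force: [-1.7, -0.9, 10.5]
width: 62.4
```

```bash
python3 -m jog '5 0 -1 0 0 0 0.2; 14 1 -1 0 0 0 0.2; 23 2 -1 0 0 0 0.2; 32 3 -1 0 0 0 0.2; 41 4 -1 0 0 0 0.2; 49 5 -1 0 0 0 0.2; 53.5 5.2 -1 0 0 0 0.2; 53.5 5.2 -1 0 0 0 0.2';  python3 - <<'E'
from meas import *
T=tool();print(T[:3,3])
d=ctrl.get_image("wrist");save("w2",d["image"])
d=ctrl.get_image("top");save("t2",cv2.resize(d["image"][190:300,240:430],None,fx=4,fy=4,interpolation=2));row(d,cam2w(d))
E
```

```text
clock: 4.32
eef_pos: [530.6, -69.5, 5.2]
tool_rot: [-3.14, 0.006, -0.124]
force: [-6.7, 1.3, 11.9]
width: 61.8
[530.58387732 -69.46893831   5.15726294]
dish [330.1 230.1] [26.4 26.8] [584.1  35.9  24. ]
dish [274.2 260.1] [26.4 27.1] [513.5 163.5  24. ]
```

View pics/w2.png

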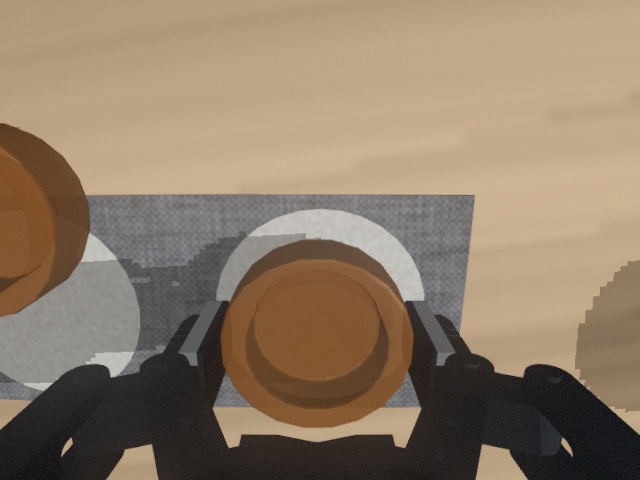

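View pics/t2.png

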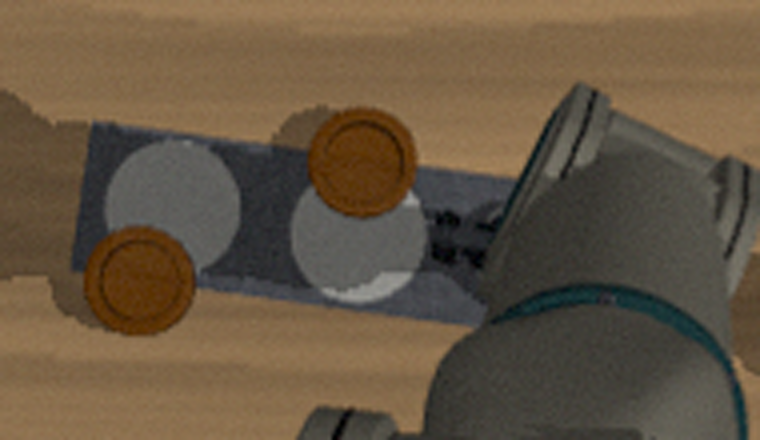

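Run:
```python
from h import *
T=tool();d=ctrl.get_image("wrist");C=cam2w(d,T);ax=T[:2,0]/np.linalg.norm(T[:2,0])
print("dish",onplane(d,C,[316,427],28)[0,:2]+32*ax,"spot",onplane(d,C,[321,209],1)[0,:2]-40*ax, ctrl.read_state()["force"])
```

```text
dish [531.70706919 -68.82863026] spot [530.47027713 -70.48719693] [-6.89637255  1.14244176 11.90401507]
```

```bash
python3 -m jog '-3 0 0 0 0 0 0.2; -3 0 0 0 0 0 1; -3 0 0 0 0 0 1; -3 0 0 0 0 0 1; -3 0 -10 0 0 0 1; -3 0 -60 0 0 0 1; -3 0 -110 0 0 0 1; -3 0 -120 0 0 0 1';  python3 go.py 584.5 36.5 130 -7.1
```

```text
clock: 5.48
eef_pos: [532.3, -70.5, 128.4]
tool_rot: [-3.142, -0.007, -0.125]
force: [0.5, 0.6, -0.2]
width: 85.1
shift [  38.5 -112.6   -1.3] turn [-0.  -0.4 -0. ] clock 5.475
```

```bash
python3 -m jog '20 -56 0 0 0 0 1; 36 -105 0 0 0 0 1; 39.5 -113 0 0 0 0 1; 39.5 -113 0 0 0 0 1; 39.5 -113 0 0 0 0 1'
python3 - <<'E'
from meas import *
d=ctrl.get_image("top");save("t3",cv2.resize(d["image"][190:300,240:430],None,fx=4,fy=4,interpolation=2));row(d,cam2w(d))
T=tool();d=ctrl.get_image("wrist");C=cam2w(d,T);save("w3",d["image"]);print(T[:3,3])
print(proj(d,C,[[585,36.5,28],[543.7,37.6,1],[530.7,-71,28],[530.7,-71,1]]))
E
python3 go.py 585.5 36.8 5 -7.1
```

```text
clock: 6.1
eef_pos: [582.4, 35.1, 124.6]
tool_rot: [3.14, 0.001, -0.127]
force: [-0.8, -0.0, 0.4]
width: 85.2
dish [375.7 254.7] [26.3 26.4] [528.9 -69.3  24. ]
dish [271.5 259. ] [20.7 26.5] [515.9 169.8  24. ]
spot [586.4 171.2] 37.9 19 63
[582.5866303   35.06171273 124.70171306]
[[314.47815923 237.85895345]
 [320.88755249 284.71008943]
 [495.69965429 299.18699603]
 [479.98599616 282.76954886]]
shift [  2.6  -2.  119.8] turn [ 0.   0.  -0.2] clock 6.2
```

View pics/w3.png

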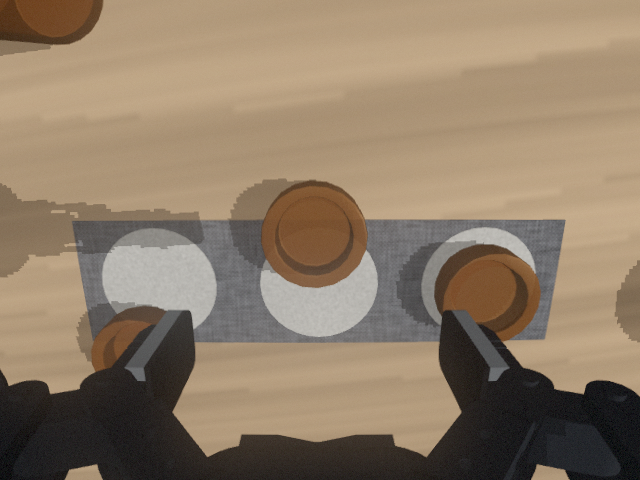

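View pics/t3.png

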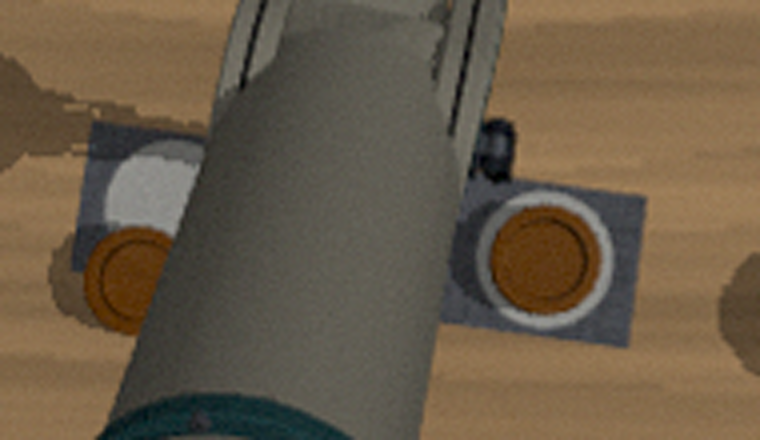

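```bash
python3 -m jog '2.5 -2 50 0 0 0 1; 2.5 -2 95 0 0 0 1; 2.5 -2 113 0 0 0 1; 2.5 -2 117.5 0 0 0 1; 2.5 -2 117.5 0 0 0 1; 2.5 -2 117.5 0 0 0 0.2; 2.5 -2 117.5 0 0 0 0.2; 2.5 -2 117.5 0 0 0 0.2'; python3 -m jog '0 0 0 0 0 0 0.2; 0 0 0 0 0 0 0.2'
```

```text
clock: 7.2
eef_pos: [587.2, 38.6, 9.3]
tool_rot: [-3.141, -0.003, -0.124]
force: [-1.8, -1.3, 8.2]
width: 60.8
clock: 7.45
eef_pos: [587.2, 38.6, 9.3]
tool_rot: [-3.141, -0.003, -0.124]
force: [-1.5, -0.8, 8.6]
width: 60.9
```

```bash
python3 -m jog '-5 1 -1 0 0 0 0.2; -13 2 -1 0 0 0 0.2; -21 4 -1 0 0 0 0.2; -29 5 -1 0 0 0 0.2; -37 6 -1 0 0 0 0.2; -43 6 -1 0 0 0 0.2; -43 6 -1 0 0 0 0.2; -43 6 -1 0 0 0 0.2';  python3 - <<'E'
from h import *
T=tool();print(T[:3,3])
d=ctrl.get_image("wrist");save("w4",d["image"])
E
```

```text
clock: 8.45
eef_pos: [543.9, 38.0, 9.3]
tool_rot: [-3.141, -0.003, -0.125]
force: [2.2, -0.6, 8.6]
width: 60.7
[543.86009509  38.00142115   9.34686065]
```

View pics/w4.png

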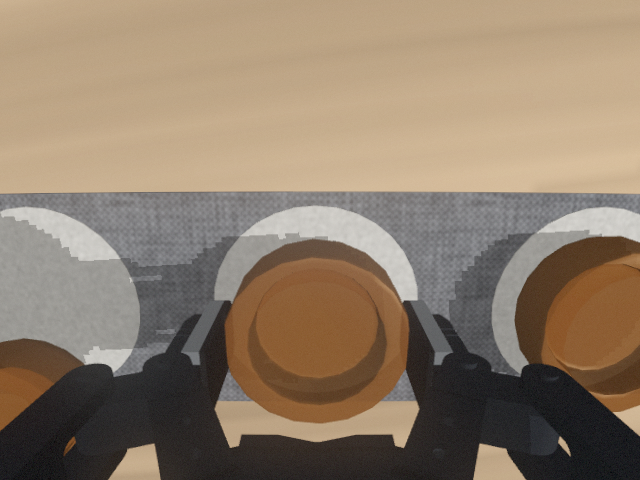

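```bash
python3 - <<'E'
from h import *
T=tool();d=ctrl.get_image("wrist");C=cam2w(d,T);ax=T[:2,0]/np.linalg.norm(T[:2,0])
print("dish",onplane(d,C,[317,422],28)[0,:2]+32*ax,"spot",onplane(d,C,[316,206],1)[0,:2]-40*ax)
E
python3 -m jog '0 0 0 0 0 0 1; 0 0 0 0 0 0 1; 0 0 0 0 0 0 1; 0 0 -10 0 0 0 1; 0 0 -60 0 0 0 1; 0 0 -110 0 0 0 1; 0 0 -120 0 0 0 1'
python3 go.py 514 163 125 -7.1
```

```text
dish [543.56596121  38.54526106] spot [544.08836329  38.77815458]
clock: 9.43
eef_pos: [544.7, 38.3, 131.9]
tool_rot: [-3.14, -0.006, -0.124]
force: [-0.2, -1.0, -1.1]
width: 85.2
shift [ -45.9 -119.9    6.8] turn [-0.1 -0.3 -0. ] clock 9.425
```

```bash
python3 -m jog '-20 -56 2 0 0 0 1; -40 -110 5 0 0 0 1; -46 -121 7 0 0 0 1; -46 -121 7 0 0 0 1; -46 -121 7 0 0 0 1'
python3 - <<'E'
from meas import *
d=ctrl.get_image("top");row(d,cam2w(d))
T=tool();d=ctrl.get_image("wrist");C=cam2w(d,T);save("w5",d["image"]);print(T[:3,3])
print(proj(d,C,[[513.5,163.5,28],[557.6,147.1,1]]))
E
python3 go.py 514 163.5 7 -7.1
```

```text
clock: 10.05
eef_pos: [512.5, 161.8, 121.3]
tool_rot: [3.14, -0.0, -0.127]
force: [0.3, -0.9, 0.3]
width: 85.2
dish [328.9 249.1] [26. 26.] [540.4  38.2  24. ]
dish [375.7 254.6] [26.1 26.5] [529.2 -69.3  24. ]
spot [557.6 147. ] 39.0 49 81
[512.67531686 161.77177421 121.38823209]
[[314.32940268 242.31870792]
 [331.61981736 158.37290819]]
shift [  1.1  -1.8 114.4] turn [ 0.  -0.  -0.2] clock 10.15
```

View pics/w5.png

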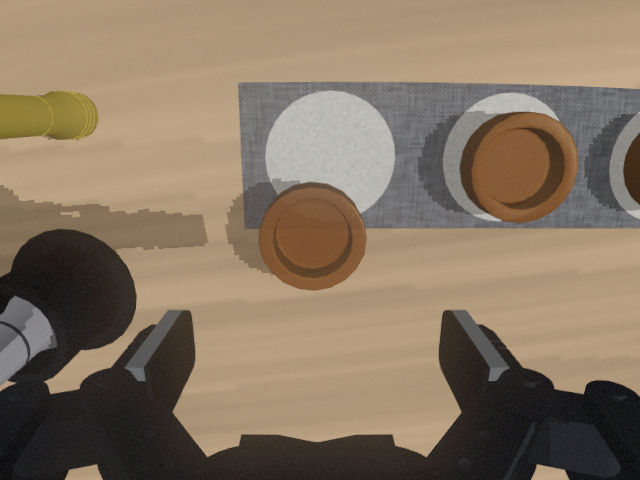

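```bash
python3 -m jog '1 -2 50 0 0 0 1; 1 -2 95 0 0 0 1; 1 -2 110 0 0 0 1; 1 -2 113.5 0 0 0 1; 1 -2 113.5 0 0 0 1; 1 -2 113.5 0 0 0 0.2; 1 -2 113.5 0 0 0 0.2; 1 -2 113.5 0 0 0 0.2'; python3 -m jog '0 0 0 0 0 0 0.2; 0 0 0 0 0 0 0.2'
```

```text
clock: 11.15
eef_pos: [514.1, 166.1, 9.4]
tool_rot: [-3.141, -0.002, -0.124]
force: [-1.5, -0.8, 8.3]
width: 61.3
clock: 11.4
eef_pos: [514.1, 166.1, 9.4]
tool_rot: [-3.141, -0.002, -0.124]
force: [-1.6, -0.1, 7.5]
width: 60.8
```

```bash
python3 -m jog '6 2 -1 0 0 0 0.2; 14 4 -1 0 0 0 0.2; 22 7 -1 0 0 0 0.2; 30 9 -1 0 0 0 0.2; 38 12 -1 0 0 0 0.2; 46 13.4 -1 0 0 0 0.2; 46 13.4 -1 0 0 0 0.2; 46 13.4 -1 0 0 0 0.2';  python3 - <<'E'
from h import *
T=tool();print(T[:3,3])
d=ctrl.get_image("wrist");save("w6",d["image"])
E
```

```text
clock: 12.4
eef_pos: [557.4, 147.5, 9.5]
tool_rot: [-3.141, 0.0, -0.124]
force: [-3.5, 1.0, 6.4]
width: 60.8
[557.37515105 147.45161293   9.49161272]
```

View pics/w6.png

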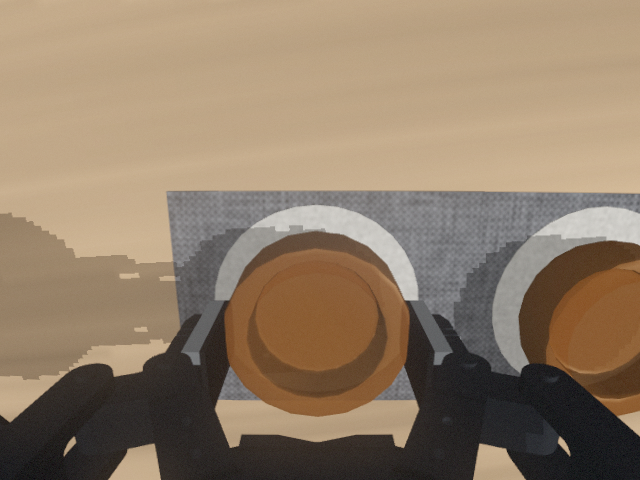

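```bash
python3 -m jog '-1.5 0 0 0 0 0 0.2; -1.5 0 0 0 0 0 1; -1.5 0 0 0 0 0 1; -1.5 0 0 0 0 0 1; -1.5 0 -10 0 0 0 1; -1.5 0 -60 0 0 0 1; -1.5 0 -120 0 0 0 1; -1.5 0 -180 0 0 0 1'
python3 go.py 490 250 240 -7.1
```

```text
clock: 13.45
eef_pos: [555.5, 147.0, 191.1]
tool_rot: [3.142, -0.0, -0.125]
force: [0.9, 0.9, 0.3]
width: 85.6
shift [-77.8 -94.  -48.9] turn [ 0. -0. -0.] clock 13.45
```

```bash
python3 -m jog '-30 -30 -35 0 0 0 1; -60 -70 -49 0 0 0 1; -78 -94 -49 0 0 0 1; -78 -134 -49 0 0 0 1; -78 -134 -49 0 0 0 1; -78 -134 -49 0 0 0 1';  python3 - <<'E'
from meas import *
import pickle
d=ctrl.get_image("top");save("t7",d["image"]);row(d,cam2w(d))
T=tool();d=ctrl.get_image("wrist");C=cam2w(d,T);save("w7",d["image"]);print(T[:3,3])
d["T"]=T;pickle.dump(d,open("w7.pkl","wb"))
print(proj(d,C,[[490,335,182],[490,335,65]]))
E
```

```text
clock: 14.2
eef_pos: [494.9, 288.8, 238.0]
tool_rot: [3.141, -0.0, -0.125]
force: [0.1, -0.1, -0.5]
width: 85.2
dish [281.9 241.2] [25.7 26.5] [557.1 146.6  24. ]
dish [328.8 249. ] [25.8 26.2] [540.5  38.3  24. ]
dish [375.7 254.6] [26.1 26.4] [529.  -69.3  24. ]
spot [557.6 146.3] 38.4 50 96
[495.11469328 288.29328817 238.05361687]
[[227.87592436 285.36626768]
 [258.15954474 226.70717964]]
```

View pics/w7.png

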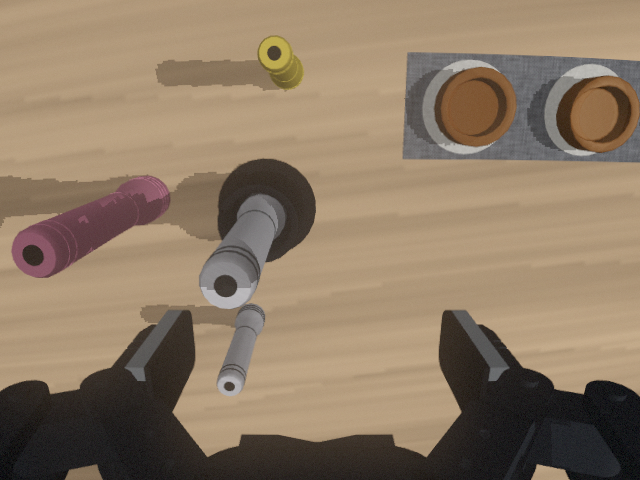

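View pics/t7.png

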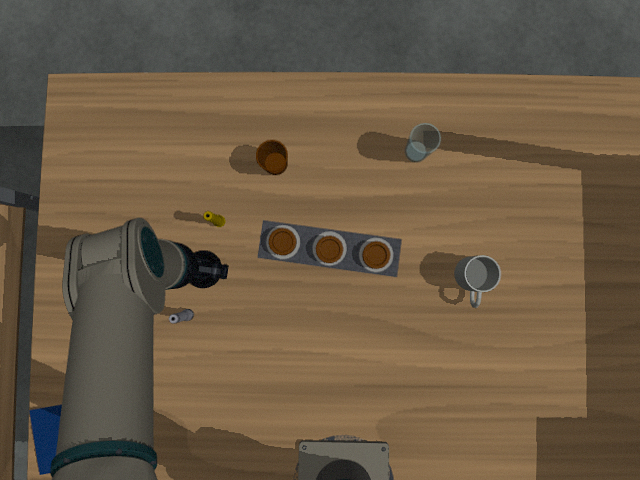

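All three dishes stand on their spots within about 3 mm. The torch tail is seen at (226,287), within 2 px of where I predicted it. Now the torch.

```bash
python3 go.py 489.5 336 200 -7.1;python3 go.py 489.5 336 123 -7.1
```

```text
shift [-11.7 -46.8  38. ] turn [ 0.  -0.  -0.2] clock 14.3
shift [-11.7 -46.9 115. ] turn [ 0.  -0.  -0.2] clock 14.3
```

```bash
python3 -m jog '-12 -47 0 0 0 0 1; -12 -47 0 0 0 0 1; -12 -47 35 0 0 0 1; -12 -47 35 0 0 0 1; -12 -47 35 0 0 0 1';  python3 - <<'E'
from h import *
T=tool();d=ctrl.get_image("wrist");C=cam2w(d,T);save("w8",d["image"]);print(T[:3,3])
print(proj(d,C,[[489.5,336,182]]))
E
```

```text
clock: 14.92
eef_pos: [489.7, 337.0, 203.7]
tool_rot: [-3.141, -0.001, -0.126]
force: [-0.7, 0.2, 0.1]
width: 85.2
[489.72699557 337.03061863 203.67647634]
[[320.50133575 293.22402636]]
```

View pics/w8.png

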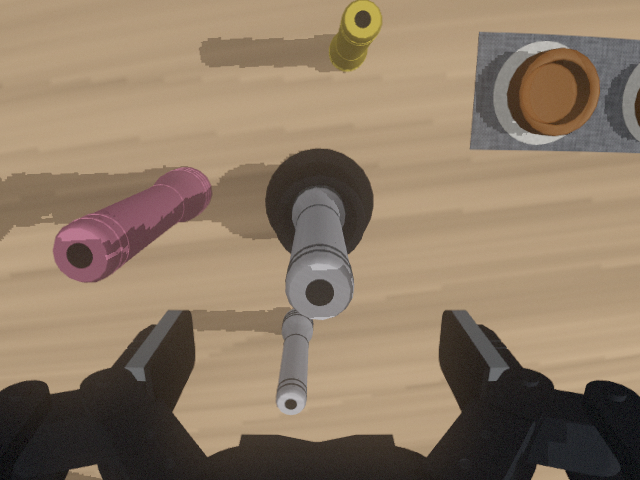

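The tail is centred between the jaws at (320,290), so I'll descend and grip.

```bash
python3 -m jog '0 1 30 0 0 0 1; 0 1 60 0 0 0 1; 0 1 80 0 0 0 1; 0 1 80 0 0 0 1; 0 1 80 0 0 0 1; 0 1 80 0 0 0 -1; 0 1 80 0 0 0 -1; 0 1 80 0 0 0 -1'; python3 -m jog '0 0 0 0 0 0 -1; 0 0 0 0 0 0 -1; 0 0 0 0 0 0 -1; 0 0 0 0 0 0 -1'
```

```text
clock: 15.98
eef_pos: [488.9, 337.1, 123.2]
tool_rot: [-3.141, -0.0, -0.124]
force: [0.7, 0.4, -0.6]
width: 31.7
clock: 16.48
eef_pos: [489.1, 336.8, 123.3]
tool_rot: [-3.141, -0.0, -0.125]
force: [-1.9, -0.6, 5.8]
width: 28.8
```

```bash
python3 -m jog '0 0 -8 0 0 0 -1; 0 0 -22 0 0 0 -1; 0 0 -40 0 0 0 -1; 0 0 -60 0 0 0 -1; 0 0 -80 0 0 0 -1; 0 0 -100 0 0 0 -1; 0 0 -112 0 0 0 -1; 0 0 -112 0 0 0 -1';  python3 - <<'E'
from h import *
T=tool();d=ctrl.get_image("wrist");save("w9",d["image"]);print(T[:3,3])
d=ctrl.get_image("scene");save("s9",d["image"])
E
python3 - <<'E'
from go import *
T=tool();S=np.array([543.7,37.6,0]);a=np.array([.1235,.992,0]);z=-(a+[0,0,1])/np.sqrt(2)
x=np.array([.992,-.1235,0]);x-=x@z*z;x/=np.linalg.norm(x)
rel(S-z*323,Rt=np.c_[x,np.cross(z,x),z])
E
```

```text
clock: 17.48
eef_pos: [489.3, 337.2, 236.0]
tool_rot: [-3.14, -0.002, -0.124]
force: [0.2, 0.4, -1.9]
width: 28.5
[489.29963833 337.22022042 236.02196417]
shift [91.9 61.7  6. ] turn [-45.   0.  -0.] clock 17.575
```

View pics/s9.png

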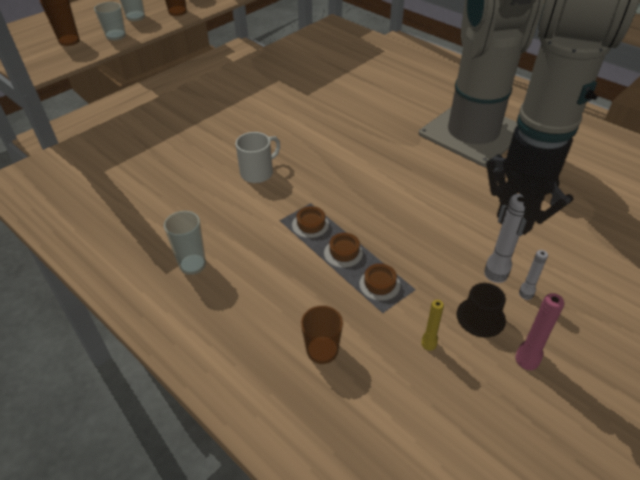

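The scene view shows the torch held, with its lens well clear of the cup. Next I'll tilt it.

```bash
python3 -m jog '4 2 0 -3 0 0 -1; 14 8 0 -9 0 0 -1; 28 17 1 -16 0 0 -1; 43 27 2 -23 0 0 -1; 58 38 3 -30 0 0 -1; 73 48 4 -37 0 0 -1; 86 57 5 -42 0 0 -1; 92 62 6 -45 0 0 -1'; python3 -m jog '0 0 0 0 0 0 -1;0 0 0 0 0 0 -1';python3 - <<'E'
from go import *
T=tool();print(T.round(3))
S=np.array([543.7,37.6,0]);a=np.array([.1235,.992,0]);z=-(a+[0,0,1])/np.sqrt(2)
x=np.array([.992,-.1235,0]);x-=x@z*z;x/=np.linalg.norm(x)
rel(S-z*323,Rt=np.c_[x,np.cross(z,x),z])
print(ctrl.read_state()["qpos"])
for n in ["scene","top","wrist"]: save(n+"10",ctrl.get_image(n)["image"])
E
```

```text
clock: 18.58
eef_pos: [572.3, 263.9, 226.6]
tool_rot: [2.353, 0.002, -0.124]
force: [-0.2, -0.3, -1.6]
width: 28.5
clock: 18.82
eef_pos: [572.2, 264.0, 229.2]
tool_rot: [2.358, -0.0, -0.125]
force: [-0.3, 0.5, -1.5]
width: 28.6
[[ 9.92000e-01 -8.80000e-02 -8.80000e-02  5.72235e+02]
 [-1.24000e-01 -7.03000e-01 -7.01000e-01  2.63958e+02]
 [ 0.00000e+00  7.06000e-01 -7.08000e-01  2.29220e+02]
 [ 0.00000e+00  0.00000e+00  0.00000e+00  1.00000e+00]]
shift [-0.4 -0.7  0.5] turn [-0.1  0.  -0. ] clock 18.825
[-0.99841989  1.02761539  0.63609322  1.14003483  0.08139259  1.58349067
 -2.20621599]
```

View pics/scene10.png

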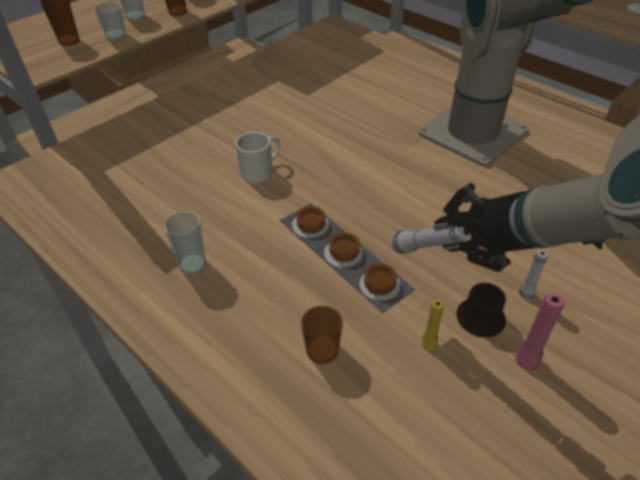

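View pics/wrist10.png

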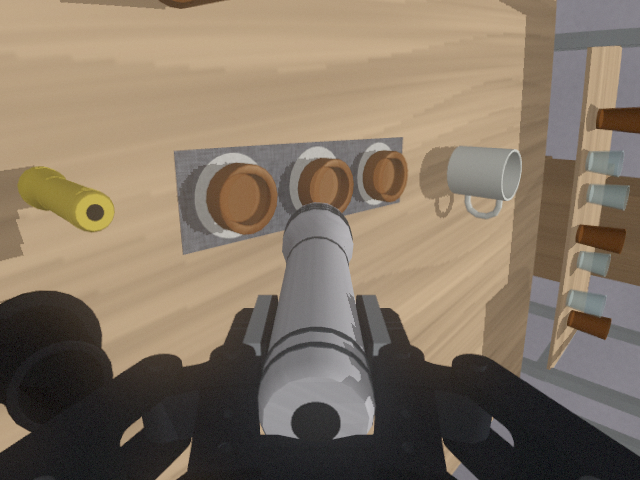

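View pics/top10.png

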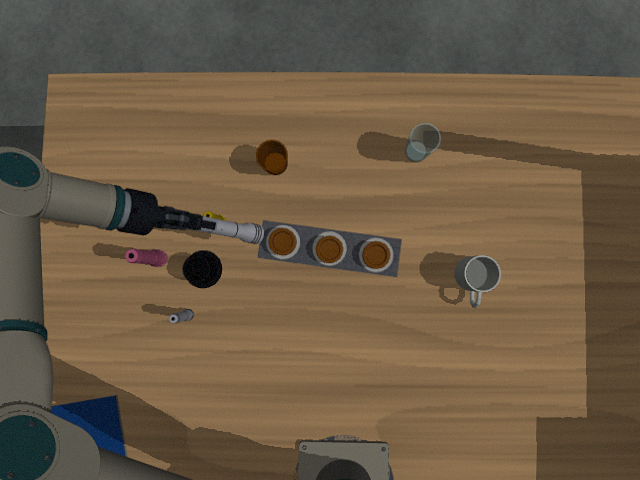

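The torch is slanted with its head at about (402,241) in the scene view and (255,233) in the top view. I'll triangulate the axis to check the aim.

Run:
```python
from meas import *
S=np.array([543.7,37.6,0])
T=tool();zt=T[:3,2]
d={n:ctrl.get_image(n) for n in("top","scene")}
d["wrist"]=ctrl.get_image("wrist")
C={n:cam2w(d[n],T) for n in d}
row(d["top"],C["top"])
lens=T[:3,3]+zt*111; tail=lens-zt*170
for n in d: print(n,proj(d[n],C[n],[lens,tail]).round(1).tolist())
for n,k in(("top",(slice(195,275),slice(195,285))),("scene",(slice(200,280),slice(370,490)))):
    save("c_"+n,cv2.resize(d[n]["image"][k],None,fx=6,fy=6,interpolation=2))
# axis from depth points of the torch head/handle in top view: gray pixels above z=130
h=cv2.cvtColor(d["scene"]["image"],cv2.COLOR_RGB2HSV).astype(int)
for n in("top","scene"):
    h=cv2.cvtColor(d[n]["image"],cv2.COLOR_RGB2HSV).astype(int)
    ys,xs=np.where((h[...,1]<75)&(h[...,2]>80)); uv=np.c_[xs,ys]
    P=bydepth(d[n],C[n],uv); q=P-lens; s=-q@zt; r=np.linalg.norm(q+np.outer(s,zt),axis=1)
    k=(r<45)&(s>-30)&(s<75)
    p=P[k]; print(n,k.sum(),"s min/max",s[k].min().round(1),s[k].max().round(1),"centroid offset in tool xy",((p-lens)@T[:3,:3])[:,:2].mean(0).round(1))
    u,sv,v=np.linalg.svd(p-p.mean(0)); v0=v[0]*np.sign(v[0][2]); print("axis",v0.round(3),"tilt",np.degrees(np.arccos(v0[2])).round(1))
```

```text
dish [282.  241.2] [25.9 26.6] [557.  146.5  24. ]
dish [328.9 249. ] [26.  26.1] [540.6  38.1  24. ]
dish [375.7 254.7] [26.2 26.6] [528.8 -69.3  24. ]
spot [585.  204.9] 32.5 12 41
spot [557.7 146.7] 38.7 52 100
top [[256.8, 234.3], [182.9, 220.3]]
scene [[400.7, 241.1], [466.8, 229.2]]
wrist [[317.8, 234.5], [319.5, 426.3]]
top 479 s min/max -1.1 74.8 centroid offset in tool xy [ 0.9 14.5]
axis [0.09  0.769 0.634] tilt 50.7
scene 467 s min/max -1.6 74.8 centroid offset in tool xy [12.8  7.7]
axis [0.041 0.762 0.647] tilt 49.7
```

View pics/c_scene.png

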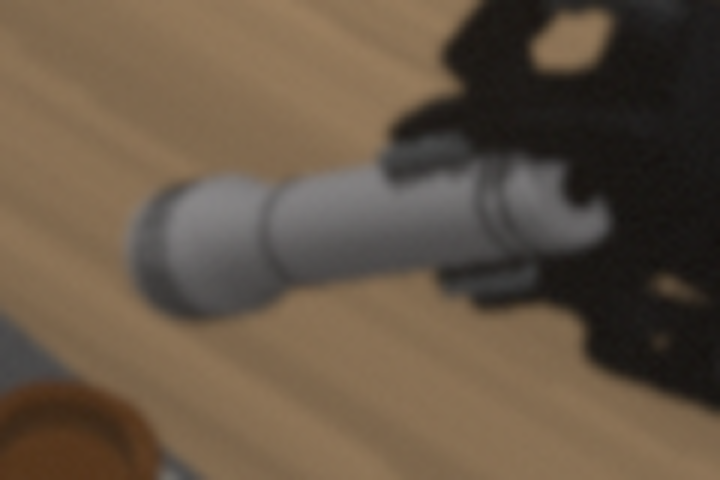

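View pics/c_top.png

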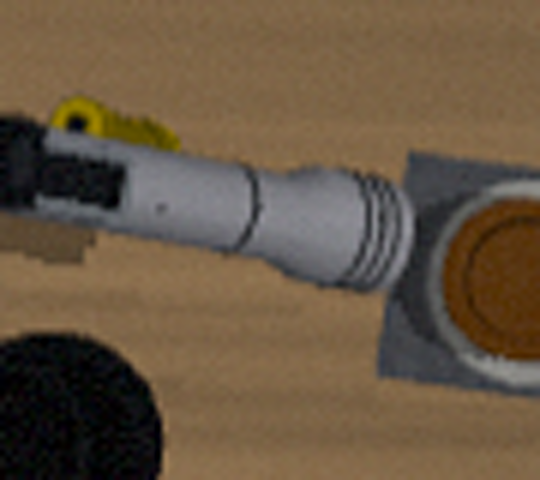

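Run:
```python
from meas import *
S=np.array([543.7,37.6,0])
T=tool();zt=T[:3,2];lens=T[:3,3]+zt*111
for n in("top","scene"):
    d=ctrl.get_image(n);C=cam2w(d)
    h=cv2.cvtColor(d["image"],cv2.COLOR_RGB2HSV).astype(int)
    ys,xs=np.where((h[...,1]<75)&(h[...,2]>80)); P=bydepth(d,C,np.c_[xs,ys])
    q=(P-lens)@T[:3,:3]; s=-q[:,2]; k=(np.hypot(q[:,0],q[:,1])<19)&(s>46)&(s<80); q=q[k]
    h1=-q[:,2]<62
    print(n,k.sum(),"tool xy mean near lens",q[h1].mean(0).round(1),"near grip",q[~h1].mean(0).round(1))
s=ctrl.read_state();print(s["width"],s["force"],np.abs(s["qd"]).max(),s["clock"])
```

```text
top 195 tool xy mean near lens [  0.7  12.7 -52.9] near grip [  1.2  12.3 -71.3]
scene 180 tool xy mean near lens [ 11.8   6.5 -53.8] near grip [ 11.8   5.8 -70.9]
28.24256327984341 [-0.03599009 -0.34065791 -1.68842597] 0.005307732952064971 19.225
```

```bash
python3 -m jog '0 0 0 0 0 0 -1;0 0 0 0 0 0 -1;0 0 0 0 0 0 -1;0 0 0 0 0 0 -1' && python3 -c "
from cell import ctrl
print(ctrl.finish_job())"
```

```text
clock: 19.73
eef_pos: [572.4, 263.9, 228.7]
tool_rot: [2.356, -0.0, -0.124]
force: [0.8, 0.1, -1.7]
width: 28.6
the job is handed in; nothing more can be done
None
```

I slid the three dishes onto their card spots, then drew the torch out of its cup. It is now held at about 45° with its lens about 15 cm up, aimed at the middle dish. I handed the job in at 19.7 s of the 72 s allowed; it returned no verdict.

- **Dishes:** the last top view put them about 1 mm (left), 3 mm (middle) and 3 mm (right) from their spot centres. The wrist view put the middle dish within 1 mm, so the two cameras differ by 2–3 mm there. Both are well inside the 12 mm limit.
- **Torch:** the tool was at 45°, with the lens at about z = 150 mm by calculation from the grip. Depth points on the handle ran parallel to the tool axis within about 2°, so the aim should pass within about 10 mm of the middle spot. A first axis fit over the tapered head read about 50°. I put that down to the taper, and it would also be within limits.
- **Grip:** the fingers held the torch at 28.6 mm opening, against the 30 mm handle. Arm motion was negligible, and nothing appeared to touch the torch in the views.
- **Bystanders:** the mug, tumbler and tall glass looked unmoved in the last top view; I did not re-measure them.

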